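Park the tool tray behind the bay sill

ROBOT

A 6-joint arm with a two-finger parallel gripper is mounted at the origin on the work surface. World frame = base frame: x ahead of the robot, y to its left, z up, the work surface at z = 0. Lengths are in m, angles in rad, forces in N, time in s.
With the tool pointing down it reaches from about 0.425 to 0.925 m from the base axis. Payload 12.5 kg.
Tool frame: the origin (TCP) lies midway between the tips of the shut fingers; the grasp point (between the pads) lies 19 mm behind it (robot.grasp_offset is the distance from the TCP to the grasp point, in m); z points along the fingers, x is the direction in which the jaws open and shut, and the axes are right-handed (so a half turn about z gives the same grasp; the last joint's range is limited). The gripper opens to 85 mm and grips with 20 to 120 N. Pads are 22 mm wide; open, the fingers measure 114 mm over their backs; the gripper's body (76 mm by 85 mm) begins 54 mm behind the grasp point. The pads swing forward as they close: fully open they stand 13 mm farther back than shut.
Start: joints at [0.999, 0.491, 1.559, -0, 1.092, -0.106], TCP at [0.281, 0.558, 0.231] pointing down, gripper open.
Joint ranges: [-3.1, 3.1], [-0.84, 2.19], [0.05, 2.79], [-1.13, 4.28], [0.06, 2.93], [-2.69, 2.69]. Speed limits (rad/s): [2.22, 2.22, 2.79, 3.14, 3.14, 3.14].

INTERFACE

Orientations are given as a unit quaternion [w, x, y, z].
In Python, from plant import robot gives the robot as it stands.
- The arm moves only by the tool drive_tool, never from a script. Its arguments are lists of equal length, an entry for each row: "hand": the finger opening in mm, from 0 to 85.4; "linear": the shift along the tool's x, y, z in mm, a list of three; "rot": the turn, a rotation vector about the tool's x, y, z in degrees, a list of three. In form: {"hand": [hand, ...], "linear": [[dx, dy, dz], ...], "rot": [[ax, ay, az], ...]}. A call has 1 to 10 rows; each row shifts and turns the commanded pose from where the row before left it, along the tool's axes as they then stand; what a row does not reach is not made up. A row lasts 1/12 s, in which the tool goes at most 41.7 mm and 7.16 degrees, less where a joint would pass 70% of its speed; a pose out of reach is approached as far as the arm can. A call with a gripper value outside its range is refused whole. The fingers move at their own pace and stop on an object; "grip_force" is the grip in N (left out, the last holds). Time passes only in rows, so rows that do not move let the fingers close. It gives the time, the measured TCP pose, the force and the opening at its end, in the units of the state.
- robot.observe(): the state, without advancing time (a new reading comes with each control period).
- robot.capture(name): name is "side" or "top" or "wrist"; returns (picture, depth): 384x512x3 uint8, red, green, blue; 384x512 float32, m along the optical axis (not along the pixel's ray), 0 where there is no reading.
- robot.camera_info(name): a dict with "camera_matrix" (3x3 intrinsics, pixels), "world_to_cam" (4x4, takes a point from world to camera coordinates). Camera axes: x right, y up, looking along -z (the intrinsics and any distortion apply to the point x, -y, -z); pixel columns grow to the right and rows downward; lengths in m; the calibration is good to about 2 mm. A picture is of the moment at which its call begins: read the wrist's pose just before it. camera_info takes no time and is no camera call; for the wrist camera it gives the pose at the moment of the call.
- robot.close_job(): hands the job in, once; it reports no verdict.
The state is a dict: "time_s": time; "q": joint angles; "dq": joint speeds; "joint_efforts": joint torques, N m; "eef_pos": TCP position; "ee_rot": TCP orientation; "contact_force": force on the tool from outside, world axes, zero at the start; "ft_torque": the same for the moment, N m; "width": opening from 0.0 (shut) to 1.0 (fully open).
Only numpy, scipy, OpenCV 4.12 (cv2) and the standard library are available. Lean on these libraries where they do the work, as an engineer would, in place of code of your own. Each camera call takes 0.05 s, during which the arm holds its last target. There are 200 camera calls.

TASK

Park the violin maker's tool tray in its bay, handle end first. Keeping the tray flat, slide it along the bench until it butts lightly against the bay's raised wooden sill; then lift only that end by its brass handle bar, with the back edge still on the bench, set it down across the sill and let go of the tray. Then push the tray from behind, right over the sill, until it drops flat into the bay and presses lightly but firmly for a moment against the cork buffer at the end; never ram the sill or the buffer, do not carry or steeply tip the tray, keep its two tools inside, and leave everything else on the bench alone.

Things in the scene. Friction and masses are not known exactly. Their poses are not given: they have to be found in the camera images.
- bay: parking bay fixed to the bench: sill, two low light-wood guides, 160 mm tall plywood backboard. Origin on the bench at the middle of the sill's front face; x points into the bay (direction of push), z up. Sill: x 0 to 18 mm, 12 mm high; behind it the floor is the bench. Guides: x 30 to 188 mm, 28 mm high, 12 mm thick, 124 mm apart inside. Backboard face: x 198 mm, 170 mm wide
- sill: the raised sill or threshold of the bay, light wood with a thin brass line on top, 18 mm deep, 148 mm long, 12 mm high, fixed. Origin at the centre of its underside; axes as the bay's. Pressing the tray against it with more than 30 N counts as ramming
- buffer: cork buffer in front of the backboard, 60 mm wide, 8 to 32 mm above the bench. Origin on the bench below the middle of its front face (bay x = 176 mm: a tray touching it has 8 mm to spare behind the sill). Gives against a stiff spring, 4 N per mm, at most 8 mm; 3 to 18 N on it is right, more is ramming
- tray: open wooden tool tray 150 mm long (x), 110 mm wide (y), walls 45 mm high and 7 mm thick, 0.33 to 0.6 kg plus 0.2 kg of tools. Origin at the centre of its underside, x towards its leading end, the one with the handle bar. The sliding friction is not known (0.4 to 1.2 times the weight)
- tray_lead (a point): middle of the lower edge of the tray's leading end (tray x = +75 mm, z = 0)
- tray_rear (a point): middle of the lower edge of the tray's rear end (tray x = -75 mm, z = 0); the rear wall is flat, 45 mm high. Once half the tray is past the sill's front edge its leading end tips down of itself, but friction of fingers pressed against the rear wall can hold the rear down and jam it: backing off a little lets it tip
- tray_bar (a point): middle of the tray's brass handle bar: round, 10 mm thick, 96 mm long, along the tray's y, its centre 75 mm above the tray's underside and 20 mm behind the leading end, held by a 7 mm thick, 85 mm high post at either end. Gripped lightly (about 8 N) it turns between the fingers as the tray tips; a hard grip may lift the tray level
- plane: small brass finger plane lying loose in the tray, 58 x 22 x 27 mm, 130 g; origin at the centre of its underside; it may slide about but must stay in the tray
- clamp: small spool clamp (two light-wood jaws on a steel rod) lying loose in the tray, 75 x 24 x 19 mm, 70 g; origin at the centre of its underside; it may slide about but must stay in the tray
- cup: white plastic cup, 85 mm high, 68 mm wide; origin under its centre; leave alone
- jar: amber varnish jar with steel cap, 85 mm high, 60 mm wide; origin under its centre; leave alone
- glue: yellow glue bottle with red cap, 120 mm high, 48 mm wide; origin under its centre; leave alone
- gouge: gouge with a light wooden handle, 190 mm long, lying flat; leave alone
- bridge_blank: block of pale wood 75 x 35 x 18 mm, lying flat; leave alone
- brush: brush, 170 mm long, lying flat; leave alone
Mind the look-alikes: they are no part of the job. What is shaped like the tray but pink or purple is not meant.

How it is judged:
On the way, in this order (a step that is already met when the one before it is completed fails the run):
1. the tray lies flat on the bench, its leading end butting against the sill (at least 1 N) (contact force between tray and sill above 1 N and angle between tray's own z axis and vertical below 0.035 rad and x of tray_lead in the frame of bay below 0.004 m), for 0.1 s.
2. the leading end rests across the sill, at least 3 mm past its front face, with the rear edge on the bench, and the fingers have let go (contact force between tray and sill above 0.5 N and x of tray_lead in the frame of bay between 0.003 and 0.1 m and height (world z) of tray_lead above 0.008 m and height (world z) of tray_rear below 0.005 m and contact force between the fingers and tray below 0.2 N), for 0.2 s.
3. the tray lies flat in the bay, wholly behind the sill, and is pressed from behind (tool at its rear end) against the buffer with 3 N or more (x of tray_rear in the frame of bay above 0.0165 m and height (world z) of each of tray_rear, tray_lead below 0.004 m and angle between the x axis of tray and the x axis of bay, either way round below 0.09 rad and contact force between tray and buffer above 3 N and x of the grasp point in the frame of tray below -0.06 m), for 0.2 s.
At the end, for the whole second after the job is handed in: the tray lies still and flat on the bench (both end edges within 4 mm of it) inside the bay, wholly behind the sill, in line with the bay within 5 degrees, its leading end within 4 mm of the buffer's face, both tools in it (x of tray_rear in the frame of bay above 0.0165 m and height (world z) of each of tray_rear, tray_lead below 0.004 m and angle between the x axis of tray and the x axis of bay, either way round below 0.09 rad and x of tray_lead in the frame of buffer above -0.004 m and linear speed of tray below 0.01 m/s and horizontal distance between each of plane, clamp and tray below 0.075 m and z of each of plane, clamp in the frame of tray below 0.035 m); the robot touches nothing.
It fails at once if the tray is rammed against the sill (over 30 N) (contact force between tray and sill above 30 N).
It fails at once if the buffer is rammed (over 18 N) (contact force between tray and buffer above 18 N).
It fails at once if the tray is carried: its rear edge is lifted over 8 mm off the bench before the leading edge is past the sill's front face, or the middle of its underside is over 25 mm above the bench ((height (world z) of tray_rear above 0.008 m and x of tray_lead in the frame of bay below 0 m) or height (world z) of tray above 0.025 m).
It fails at once if the tray is tipped by more than 23 degrees (angle between tray's own z axis and vertical above 0.4 rad).
It fails at once if a thing to be left alone is moved by more than 15 mm (distance of any of cup, jar, glue, gouge, bridge_blank, brush from where it was at the start of the episode above 0.015 m).
It also fails if it takes over 72 s, if anything falls off the work surface, if the arm or the gripper's body presses on something with over 40 N, if the wrist force passes 120 N, or if a joint passes its speed limit or range.

## Working session

There is one attempt and no reset: what is moved stays moved. The work goes in short steps, Python scripts to look and compute and a tool call to move; the robot and the scene stay as the last step left them, time stands still between calls to the robot, and variables do not carry over. Pictures are saved under pics/ and viewed, about 8 in all and at most 12, crops included, and the job is handed in when it is done.

Besides the shell and the picture viewer there is one more tool, called after "Request:" by a JSON object that holds its "op" and its "data", one argument or row to a line. drive_tool: Moves the arm, as the interface text tells. Its arguments: {"type":"object","properties":{"hand":{"type":"array","items":{"type":"number"}},"linear":{"type":"array","items":{"type":"array","items":{"type":"number"}}},"rot":{"type":"array","items":{"type":"array","items":{"type":"number"}}},"grip_force":{"type":"number"}},"required":["hand","linear","rot"]}

```bash
ls; mkdir -p pics; cat > h.py <<'E'
import numpy as np, cv2
from plant import robot
def cap(n):
    ci=robot.camera_info(n); im,d=robot.capture(n); return im,d,ci
def world(ci,d,u,v):
    K=np.array(ci["camera_matrix"]);T=np.linalg.inv(np.array(ci["world_to_cam"]))
    u=np.asarray(u,float);v=np.asarray(v,float)
    z=d[v.astype(int),u.astype(int)]
    p=np.stack([(u-K[0,2])/K[0,0]*z,-(v-K[1,2])/K[1,1]*z,-z,np.ones_like(z)],-1)
    return (p@T.T)[...,:3]
def cloud(ci,d):
    v,u=np.mgrid[:d.shape[0],:d.shape[1]]; return world(ci,d,u,v)
E
python3 - <<'E'
from h import *
for n in("top","side"):
    im,d,ci=cap(n); np.savez(f"{n}0.npz",im=im,d=d,K=ci["camera_matrix"],T=ci["world_to_cam"])
    cv2.imwrite(f"pics/{n}0.png",im[...,::-1]); print(n,ci.keys(),ci["camera_matrix"],ci["world_to_cam"])
print(robot.observe())
E
```

```text
pics
top dict_keys(['camera_matrix', 'world_to_cam']) [[487.92237531   0.         255.15042842]
 [  0.         487.92237531 196.22926364]
 [  0.           0.           1.        ]] [[-0.01064237 -0.99960234  0.02611323 -0.13402079]
 [ 0.9968934  -0.00856817  0.07829519 -0.54613578]
 [-0.07804031  0.02686535  0.99658816 -1.22148005]
 [ 0.          0.          0.          1.        ]]
side dict_keys(['camera_matrix', 'world_to_cam']) [[348.35672444   0.         260.3072095 ]
 [  0.         348.35672444 193.57404169]
 [  0.           0.           1.        ]] [[ 9.96980185e-01 -7.50944390e-02 -1.97822291e-02 -5.41296735e-01]
 [ 6.48328666e-02  6.64666124e-01  7.44322271e-01 -8.71901028e-04]
 [-4.27458859e-02 -7.43357094e-01  6.67527542e-01 -9.67404141e-01]
 [ 0.00000000e+00  0.00000000e+00  0.00000000e+00  1.00000000e+00]]
{'time_s': 0.1, 'q': array([ 9.99395569e-01,  4.91492830e-01,  1.55940264e+00, -1.35388919e-05,
        1.09169187e+00, -1.05574096e-01]), 'dq': array([ 0.00013001,  0.00160385, -0.00239767, -0.00089917,  0.00058663,
       -0.00018665]), 'joint_efforts': array([ 3.47686015e-03, -6.19444299e+01, -2.62032419e+01, -5.76910952e-05,
        2.90422533e-03,  5.24826774e-06]), 'eef_pos': array([0.28058324, 0.55825051, 0.23078532]), 'ee_rot': array([ 2.20358514e-04,  8.51221357e-01,  5.24806588e-01, -4.45901830e-04]), 'contact_force': array([-0.19106063,  0.32542337,  0.38022718]), 'ft_torque': array([-0.02590364,  0.01281172, -0.03733191]), 'width': 0.9953100823229595}
```

View pics/top0.png

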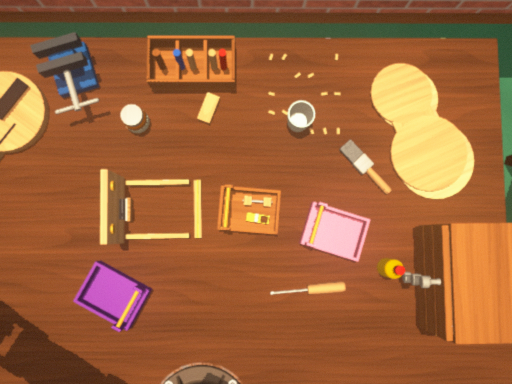

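View pics/side0.png

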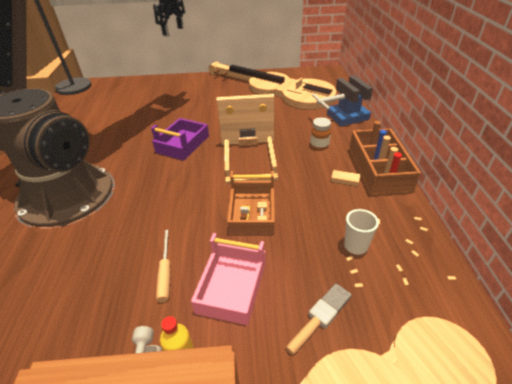

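The top view shows three tray-shaped things: brown (250,210), pink (335,232) and purple (112,295), plus a brown rack at (192,60). I choose the brown one: it has a brass bar at (227,207) and its two tools inside. The bay's sill is at (197,209), the guides at (158,182) and (158,237), and the cork at (127,209). The side view agrees, with the tray at (252,210). Next I measure the tray and bay, with one close crop.

```bash
cat > m.py <<'E'
from h import *
def rect(P,m,name):
    q=P[m].astype(np.float32)
    if len(q)<5: print(name,"few");return
    r=cv2.minAreaRect(q[:,:2]*1000); print(name,len(q),"c",np.round(r[0],1),"wh",np.round(r[1],1),"a",round(r[2],2),"z med %.1f"%(1000*np.median(q[:,2])))
def top(f=None):
    if f: z=np.load(f); im,d,ci=z["im"],z["d"],dict(camera_matrix=z["K"],world_to_cam=z["T"])
    else: im,d,ci=cap("top")
    return im,d,ci,cloud(ci,d)
E
python3 - <<'E'
from m import *
im,d,ci,P=top("top0.npz")
hsv=cv2.cvtColor(im,cv2.COLOR_RGB2HSV)
v,u=np.mgrid[:384,:512]
def box(a,b,c,e): return (u>=a)&(u<b)&(v>=c)&(v<e)
Z=P[...,2]
rect(P,box(190,207,170,245)&(Z>.007)&(Z<.018),"sill")
rect(P,box(130,190,174,192)&(Z>.02)&(Z<.036),"guideA")
rect(P,box(130,190,228,244)&(Z>.02)&(Z<.036),"guideB")
rect(P,box(95,130,165,248)&(Z>.14)&(Z<.17),"backboard top")
rect(P,box(118,136,190,225)&(Z>.02)&(Z<.04),"buffer")
b=box(212,288,178,242)
rect(P,b&(Z>.037)&(Z<.053),"tray rim")
rect(P,b&(Z>.066)&(Z<.09),"bar+post")
rect(P,b&(Z>.01)&(Z<.037),"inside")
for zz in ((200,204),): print(np.round(P[209,100:290:6],3).tolist())
print("bench",np.round(np.median(Z[250:260,180:260]),4))
# edges
for vv in (198,210,222): 
  print(vv,[ (uu,*np.round(P[vv,uu]*1000).astype(int)) for uu in range(213,286,3)])
c=cv2.resize(im[160:255,85:295,::-1],None,fx=3.8,fy=3.8,interpolation=cv2.INTER_CUBIC); cv2.imwrite("pics/crop0.png",c)
E
```

```text
sill 416 c [521.3   8.1] wh [157.6  37.1] a 0.94 z med 11.8
guideA 291 c [582.7 104.4] wh [ 12.7 147.2] a 0.51 z med 27.8
guideB 285 c [446.7 102.6] wh [ 11.9 147.7] a 0.44 z med 28.1
backboard top 694 c [514.5 202.2] wh [169.6  21.9] a 0.01 z med 159.0
buffer 186 c [520.5 186.3] wh [86.2 24.1] a 0.67 z med 31.5
tray rim 535 c [ 509.5 -123.3] wh [150.3 110.3] a 84.74 z med 45.0
bar+post 218 c [514.1 -69.3] wh [ 22.  109.5] a 85.68 z med 80.5
inside 623 c [ 506.  -123.3] wh [137.1 103.5] a 84.78 z med 22.2
[[0.517, 0.261, -0.004], [0.508, 0.201, 0.158], [0.51, 0.198, 0.118], [0.513, 0.197, 0.064], [0.514, 0.188, 0.042], [0.515, 0.176, 0.031], [0.516, 0.167, 0.001], [0.516, 0.152, 0.0], [0.516, 0.137, -0.003], [0.516, 0.122, -0.001], [0.516, 0.106, -0.002], [0.516, 0.091, 0.0], [0.515, 0.075, -0.0], [0.515, 0.06, 0.0], [0.515, 0.045, -0.002], [0.515, 0.029, 0.0], [0.514, 0.012, 0.014], [0.515, -0.002, 0.002], [0.515, -0.018, 0.0], [0.514, -0.033, 0.003], [0.512, -0.051, 0.046], [0.51, -0.067, 0.08], [0.514, -0.08, 0.007], [0.513, -0.095, 0.007], [0.513, -0.111, 0.008], [0.513, -0.126, 
[... 3311 characters left out ...]
p.int64(-115), np.int64(5)), (249, np.int64(480), np.int64(-123), np.int64(12)), (252, np.int64(480), np.int64(-131), np.int64(5)), (255, np.int64(479), np.int64(-138), np.int64(20)), (258, np.int64(479), np.int64(-146), np.int64(21)), (261, np.int64(479), np.int64(-154), np.int64(19)), (264, np.int64(479), np.int64(-161), np.int64(30)), (267, np.int64(479), np.int64(-169), np.int64(17)), (270, np.int64(479), np.int64(-177), np.int64(5)), (273, np.int64(479), np.int64(-185), np.int64(5)), (276, np.int64(478), np.int64(-190), np.int64(46)), (279, np.int64(479), np.int64(-201), np.int64(-1)), (282, np.int64(479), np.int64(-209), np.int64(1)), (285, np.int64(479), np.int64(-217), np.int64(-3))]
```

View pics/crop0.png

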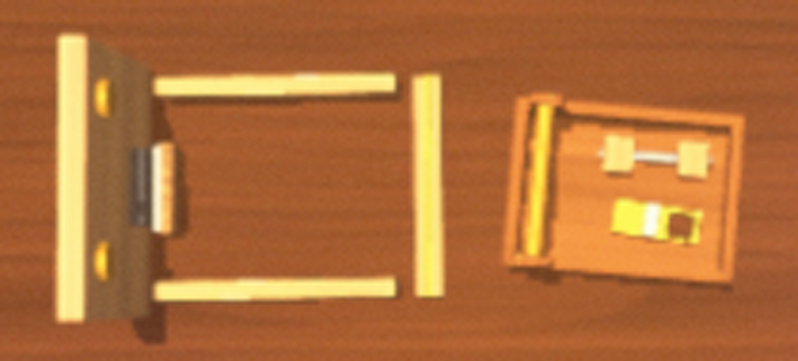

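The crop confirms the tray: brass bar at its left (leading) end, spool clamp and plane inside. From the depth data:

| Item | Position (mm) | Heading |
|---|---|---|
| Bay origin | (515.7, -5.5) | about 90.5° |
| Tray centre | (509.5, -123.3) | 84.7° |
| Bar centre | (514.5, -68.5), z 75 | – |

Now I move over the bar.

Request:
{"op": "drive_tool", "data": {
  "hand": [45, 45, 45, 45, 45, 45, 45, 45, 45, 45],
  "linear": [
    [0, 0, 0],
    [0, 0, 0],
    [0, 0, 0],
    [-35, 17, 0],
    [-35, 17, 0],
    [-35, 17, 0],
    [-35, 17, 0],
    [-35, 17, 0],
    [-35, 17, 0],
    [-35, 17, 0]
  ],
  "rot": [
    [0, 0, -7.1],
    [0, 0, -7.1],
    [0, 0, -7.1],
    [0, 0, 0],
    [0, 0, 0],
    [0, 0, 0],
    [0, 0, 0],
    [0, 0, 0],
    [0, 0, 0],
    [0, 0, 0]
  ],
  "grip_force": 20
}}

```text
time_s: 0.93
eef_pos: [0.3762, 0.3016, 0.2312]
ee_rot: [-0.0, 0.739, 0.673, -0.0]
contact_force: [0.5, -0.2, 0.4]
width: 0.529
```

Request:
{"op": "drive_tool", "data": {
  "hand": [45, 45, 45, 45, 45, 45, 45, 45, 45, 45],
  "linear": [
    [-35, 17, 0],
    [-35, 17, 0],
    [-35, 17, 0],
    [-35, 17, 0],
    [-35, 17, 0],
    [-35, 17, 0],
    [-35, 17, 0],
    [-35, 17, 0],
    [-30, 15, 20],
    [-20, 10, 20]
  ],
  "rot": [
    [0, 0, 0],
    [0, 0, 0],
    [0, 0, 0],
    [0, 0, 0],
    [0, 0, 0],
    [0, 0, 0],
    [0, 0, 0],
    [0, 0, 0],
    [0, 0, 0],
    [0, 0, 0]
  ]
}}

```text
time_s: 1.77
eef_pos: [0.5066, -0.0433, 0.1913]
ee_rot: [0.001, 0.74, 0.672, 0.001]
contact_force: [0.4, 0.1, -0.5]
width: 0.524
```

```bash
python3 - <<'E'
from m import *
im,d,ci=cap("wrist"); P=cloud(ci,d); cv2.imwrite("pics/w1.png",im[...,::-1])
s=robot.observe(); print(s["eef_pos"],s["ee_rot"],s["contact_force"])
Z=P[...,2]; reg=(P[...,1]<-.03)&(P[...,1]>-.215)&(abs(P[...,0]-.51)<.07)&(d>0)
rect(P,reg&(Z>.038)&(Z<.05),"rim")
m=reg&(Z>.070)&(Z<.09)&(P[...,1]<-.055)&(P[...,1]>-.085); rect(P,m,"bar+posts")
rect(P,m&(abs(P[...,0]-.5145)<.04),"bar")
b=P[m&(abs(P[...,0]-.5145)<.04)]; print(b.min(0),b.max(0),np.percentile(b[:,2],[5,50,95]))
rect(P,(d>0)&(abs(P[...,1]-.004)<.02)&(abs(P[...,0]-.515)<.09)&(Z>.009)&(Z<.015),"sill")
E
```

```text
[ 0.50623562 -0.04496103  0.1873109 ] [-0.00076902  0.7404758   0.67208198 -0.00090018] [-0.87506975 -2.89927    -4.07781862]
rim 2792 c [ 510.7 -124.4] wh [150.5 110.6] a 84.96 z med 44.1
bar+posts 1297 c [515.6 -69. ] wh [ 22.  110.3] a 84.59 z med 78.9
bar 748 c [514.2 -69.2] wh [10.  80.3] a 84.88 z med 78.5
[ 0.47456851 -0.0771924   0.07356563] [ 0.55420037 -0.06083522  0.08086933] [0.07572688 0.07846841 0.07995082]
sill 1629 c [514.9   7.6] wh [144.9  18.4] a 0.38 z med 11.5
```

View pics/w1.png

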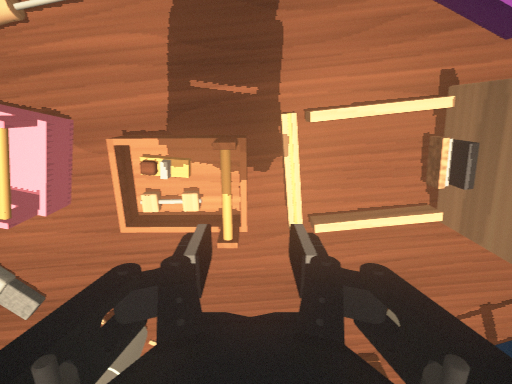

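The wrist view shows the bar at (227,190) px, which gives (515, -69) mm, with its top at z 80. The sill at (293,170) px gives a front face at y ≈ -1.4 mm. Now I descend on the bar.

Request:
{"op": "drive_tool", "data": {
  "hand": [45, 45, 45, 45, 45, 45, 45, 45, 45, 45],
  "linear": [
    [-8, 4, 10],
    [-8, 4, 20],
    [-7, 3, 20],
    [0, 0, 20],
    [0, 0, 20],
    [0, 0, 15],
    [0, 0, 10],
    [0, 0, 5],
    [0, 0, 0],
    [0, 0, 0]
  ],
  "rot": [
    [0, 0, 0],
    [0, 0, 0],
    [0, 0, 0],
    [0, 0, 0],
    [0, 0, 0],
    [0, 0, 0],
    [0, 0, 0],
    [0, 0, 0],
    [0, 0, 0],
    [0, 0, 0]
  ]
}}

```text
time_s: 2.65
eef_pos: [0.5145, -0.0641, 0.0717]
ee_rot: [0.0, 0.739, 0.673, 0.0]
contact_force: [-0.5, 0.0, 0.6]
width: 0.522
```

Request:
{"op": "drive_tool", "data": {
  "hand": [45, 45, 45, 20, 12, 8, 8, 8, 8, 8],
  "linear": [
    [-5, 0, 5],
    [0, 0, 7],
    [0, 0, 4],
    [0, 0, 0],
    [0, 0, 0],
    [0, 0, 0],
    [0, 0, 0],
    [0, 0, 0],
    [0, 0, 0],
    [0, 0, 0]
  ],
  "rot": [
    [0, 0, 0],
    [0, 0, 0],
    [0, 0, 0],
    [0, 0, 0],
    [0, 0, 0],
    [0, 0, 0],
    [0, 0, 0],
    [0, 0, 0],
    [0, 0, 0],
    [0, 0, 0]
  ],
  "grip_force": 20
}}

```text
time_s: 3.48
eef_pos: [0.5139, -0.0692, 0.0554]
ee_rot: [0.0, 0.74, 0.673, 0.0]
contact_force: [0.5, 0.4, -0.4]
width: 0.108
```

Request:
{"op": "drive_tool", "data": {
  "hand": [8, 8, 8, 8, 8, 8, 8, 8, 8, 8],
  "linear": [
    [2, 0, 0],
    [4, 0, 0],
    [5, 0, 0],
    [5, 0, 0],
    [5, 0, 0],
    [5, 0, 0],
    [5, 0, 0],
    [5, 0, 0],
    [4, 0, 0],
    [0, 0, 0]
  ],
  "rot": [
    [0, 0, -0.6],
    [0, 0, -0.6],
    [0, 0, -0.7],
    [0, 0, -0.7],
    [0, 0, -0.7],
    [0, 0, -0.7],
    [0, 0, -0.7],
    [0, 0, -0.6],
    [0, 0, -0.4],
    [0, 0, 0]
  ]
}}

```text
time_s: 4.32
eef_pos: [0.5156, -0.0282, 0.0553]
ee_rot: [-0.0, 0.705, 0.709, 0.0]
contact_force: [0.8, 4.0, 2.0]
width: 0.109
```

```bash
cat >> m.py <<'E'
def tray():
    im,d,ci,P=top(); Z=P[...,2]; s=robot.observe()
    print("eef",np.round(s["eef_pos"]*1000,1),"F",np.round(s["contact_force"],1),"w",round(s["width"],3),"t",s["time_s"])
    reg=(abs(P[...,0]-.513)<.075)&(P[...,1]>-.25)&(P[...,1]<.19)&(d>0)
    hsv=cv2.cvtColor(im,cv2.COLOR_RGB2HSV); br=(hsv[...,0]<14)&(hsv[...,1]>140)&(hsv[...,2]>90)
    rect(P,reg&br&(Z>.033)&(Z<.066),"rim")
    return im,d,ci,P,reg
E
python3 - <<'E'
from m import *
im,d,ci,P,reg=tray(); cv2.imwrite("pics/t2.png",cv2.resize(im[150:260,90:300,::-1],None,fx=3.8,fy=3.8))
im,d,ci=cap("wrist"); P=cloud(ci,d); Z=P[...,2]
reg=(P[...,1]<.0)&(P[...,1]>-.19)&(abs(P[...,0]-.513)<.07)&(d>0)
rect(P,reg&(Z>.038)&(Z<.05),"wrist rim")
rect(P,(d>0)&(abs(P[...,1]-.006)<.02)&(abs(P[...,0]-.515)<.09)&(Z>.009)&(Z<.015),"sill")
for xx in (.46,.55): 
  for a in range(0,1): pass
q=P[reg&(Z>.038)&(Z<.05)]; print("rim z front/rear",np.median(q[q[:,1]>-.04][:,2]),np.median(q[q[:,1]<-.14][:,2]))
E
```

```text
eef [515.6 -28.4  55.3] F [0.6 4.5 2.9] w 0.107 t 4.3667
rim 217 c [512.7   8.9] wh [109.8 333.8] a 1.8 z med 43.9
wrist rim 7252 c [517.8 -84.4] wh [110.5 151. ] a 0.36 z med 44.1
sill 3762 c [502.7   1.8] wh [119.9  29.9] a 0.7 z med 11.5
rim z front/rear 0.04435128666347585 0.043871511714695444
```

Request:
{"op": "drive_tool", "data": {
  "hand": [8],
  "linear": [
    [0, 0, 0]
  ],
  "rot": [
    [0, 0, 0]
  ]
}}

```text
time_s: 4.5
eef_pos: [0.5156, -0.0289, 0.0554]
ee_rot: [-0.0, 0.705, 0.709, 0.0]
contact_force: [0.2, 4.9, 2.6]
width: 0.11
```

Request:
{"op": "drive_tool", "data": {
  "hand": [8, 8, 8, 8, 8],
  "linear": [
    [2, -0.7, 0],
    [2, -0.7, 0],
    [1, 0, 0],
    [0.5, 0, 0],
    [0.5, 0, 0]
  ],
  "rot": [
    [0, 0, 0],
    [0, 0, 0],
    [0, 0, 0],
    [0, 0, 0],
    [0, 0, 0]
  ]
}}

```text
time_s: 4.92
eef_pos: [0.5142, -0.0235, 0.0554]
ee_rot: [0.0, 0.705, 0.709, 0.0]
contact_force: [-0.1, -4.2, 3.5]
width: 0.11
```

Request:
{"op": "drive_tool", "data": {
  "hand": [8, 8, 8],
  "linear": [
    [0.5, 0, 0],
    [0.5, 0, 0],
    [0, 0, 0]
  ],
  "rot": [
    [0, 0, 0],
    [0, 0, 0],
    [0, 0, 0]
  ]
}}

```text
time_s: 5.17
eef_pos: [0.5142, -0.0223, 0.0553]
ee_rot: [0.0, 0.705, 0.709, 0.0]
contact_force: [0.0, -4.6, 3.6]
width: 0.106
```

Request:
{"op": "drive_tool", "data": {
  "hand": [8, 8, 8],
  "linear": [
    [0.5, 0, 0],
    [0.4, 0, 0],
    [0, 0, 0]
  ],
  "rot": [
    [0, 0, 0],
    [0, 0, 0],
    [0, 0, 0]
  ]
}}

```text
time_s: 5.42
eef_pos: [0.5142, -0.0213, 0.0553]
ee_rot: [0.0, 0.705, 0.709, 0.0]
contact_force: [-0.0, -4.8, 4.2]
width: 0.106
```

Request:
{"op": "drive_tool", "data": {
  "hand": [8, 8, 8],
  "linear": [
    [0.4, 0, 0],
    [0.4, 0, 0],
    [0, 0, 0]
  ],
  "rot": [
    [0, 0, 0],
    [0, 0, 0],
    [0, 0, 0]
  ]
}}

```text
time_s: 5.67
eef_pos: [0.5142, -0.0206, 0.0553]
ee_rot: [0.0, 0.705, 0.709, 0.0]
contact_force: [0.0, -5.1, 3.9]
width: 0.106
```

Request:
{"op": "drive_tool", "data": {
  "hand": [8, 8, 8],
  "linear": [
    [0.5, 0, 0],
    [0.5, 0, 0],
    [0, 0, 0]
  ],
  "rot": [
    [0, 0, 0],
    [0, 0, 0],
    [0, 0, 0]
  ]
}}

```text
time_s: 5.92
eef_pos: [0.5143, -0.02, 0.0555]
ee_rot: [0.0, 0.705, 0.709, -0.0]
contact_force: [-0.4, -10.2, 5.1]
width: 0.105
```

Request:
{"op": "drive_tool", "data": {
  "hand": [8, 8, 8],
  "linear": [
    [0.4, 0, 0],
    [0.4, 0, 0],
    [0, 0, 0]
  ],
  "rot": [
    [0, 0, 0],
    [0, 0, 0],
    [0, 0, 0]
  ]
}}

```text
time_s: 6.17
eef_pos: [0.5143, -0.0193, 0.0556]
ee_rot: [0.0, 0.705, 0.709, -0.0]
contact_force: [-1.7, -11.8, 8.8]
width: 0.107
```

```bash
cat >> m.py <<'E'
def wtray(lo=-.2,hi=.2):
    im,d,ci=cap("wrist"); P=cloud(ci,d); Z=P[...,2]; s=robot.observe()
    hsv=cv2.cvtColor(im,cv2.COLOR_RGB2HSV); br=(hsv[...,0]<16)&(hsv[...,1]>120)
    reg=br&(P[...,1]<hi)&(P[...,1]>lo)&(abs(P[...,0]-.515)<.075)&(d>0)
    m=reg&(Z>.036)&(Z<.066); q=P[m]; rect(P,m,"wrist rim")
    y0,y1=np.percentile(q[:,1],[.5,99.5])
    a=q[q[:,1]>y1-.006];b=q[q[:,1]<y0+.006]
    print("rim y %.1f..%.1f z front %.1f rear %.1f"%(y0*1e3,y1*1e3,np.median(a[:,2])*1e3,np.median(b[:,2])*1e3),"F",np.round(s["contact_force"],1),"eef",np.round(s["eef_pos"]*1e3,1))
    return im,d,ci,P
E
python3 - <<'E'
from m import *
im,d,ci,P=wtray(); cv2.imwrite("pics/w3.png",im[...,::-1])
Z=P[...,2]; rect(P,(d>0)&(abs(P[...,1]-.006)<.02)&(P[...,0]<.465)&(P[...,0]>.44)&(Z>.009)&(Z<.015),"sill")
E
```

```text
wrist rim 8693 c [517. -76.] wh [111.4 151.2] a 0.49 z med 45.6
rim y -150.8..-1.1 z front 44.3 rear 46.8 F [ -1.3 -10.5   7.1] eef [514.3 -19.3  55.6]
sill 886 c [453.9   1.2] wh [22.1 29.9] a 0.34 z med 11.5
```

View pics/w3.png

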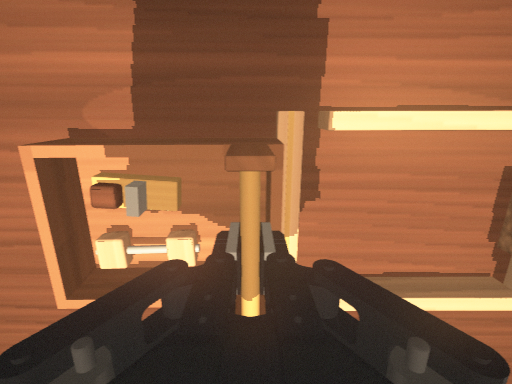

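The wrist view shows the leading end butting the sill at (290,170) px, with the rear about 2.5 mm up (0.017 rad, within tolerance) and about 6 N on the sill. Next I ease back slightly and lift along the arc about the rear edge.

Request:
{"op": "drive_tool", "data": {
  "hand": [8, 8, 8, 8, 8, 8, 8, 8, 8, 8],
  "linear": [
    [-1, 0, 0],
    [-0.7, 0, -0.4],
    [-1, 0, -2],
    [-1.2, 0, -2],
    [-1.3, 0, -2],
    [-1.4, 0, -2],
    [-1.4, 0, -2],
    [-1.4, 0, -2],
    [-1.4, 0, -2],
    [0, 0, 0]
  ],
  "rot": [
    [0, 0, 0],
    [0, 0, 0],
    [0, 0, 0],
    [0, 0, 0],
    [0, 0, 0],
    [0, 0, 0],
    [0, 0, 0],
    [0, 0, 0],
    [0, 0, 0],
    [0, 0, 0]
  ]
}}

```text
time_s: 7.05
eef_pos: [0.5143, -0.0297, 0.0702]
ee_rot: [0.0, 0.705, 0.709, 0.0]
contact_force: [-0.7, -0.3, -4.5]
width: 0.11
```

```bash
python3 - <<'E'
from m import *
im,d,ci,P=wtray(-.25)
E
```

```text
wrist rim 7437 c [516.4 -80.8] wh [111.  152.3] a 0.38 z med 45.4
rim y -156.1..-7.2 z front 60.8 rear 44.2 F [-0.7  1.3 -3.4] eef [514.3 -29.6  70. ]
```

Request:
{"op": "drive_tool", "data": {
  "hand": [8, 8, 8, 8, 8, 8, 8, 8, 8, 8],
  "linear": [
    [1, 0, 0],
    [2.5, 0, 0],
    [3, 0, 0],
    [3, 0, 0],
    [3, 0, 0],
    [2, 0, 0],
    [1, 0, 1.5],
    [1, 0, 1.5],
    [0.5, 0, 1],
    [0, 0, 0.5]
  ],
  "rot": [
    [0, 0, 0],
    [0, 0, 0],
    [0, 0, 0],
    [0, 0, 0],
    [0, 0, 0],
    [0, 0, 0],
    [0, 0, 0],
    [0, 0, 0],
    [0, 0, 0],
    [0, 0, 0]
  ]
}}

```text
time_s: 7.93
eef_pos: [0.5144, -0.0127, 0.0665]
ee_rot: [0.001, 0.705, 0.709, 0.0]
contact_force: [-5.2, -0.1, 21.6]
width: 0.107
```

```bash
python3 - <<'E'
from m import *
im,d,ci,P=wtray(-.25)
E
```

```text
wrist rim 7529 c [516.2 -65.1] wh [110.5 151.8] a 0.43 z med 45.4
rim y -140.2..9.0 z front 57.1 rear 44.2 F [-4.3 -0.8 18.6] eef [514.5 -12.7  66.6]
```

Request:
{"op": "drive_tool", "data": {
  "hand": [8, 8, 30, 45, 45, 45, 45, 45],
  "linear": [
    [0, 0, -0.6],
    [0, 0, -0.3],
    [0, 0, 0],
    [0, 0, 0],
    [0, 0, 0],
    [0, 0, 0],
    [0, 0, 0],
    [0, 0, 0]
  ],
  "rot": [
    [0, 0, 0],
    [0, 0, 0],
    [0, 0, 0],
    [0, 0, 0],
    [0, 0, 0],
    [0, 0, 0],
    [0, 0, 0],
    [0, 0, 0]
  ]
}}

```text
time_s: 8.65
eef_pos: [0.5141, -0.0126, 0.066]
ee_rot: [-0.0, 0.705, 0.709, -0.0]
contact_force: [-0.2, 0.1, -0.4]
width: 0.529
```

```bash
python3 - <<'E'
from m import *
im,d,ci,P=wtray(-.25)
E
```

```text
wrist rim 9002 c [516.  -65.4] wh [151.2 110.9] a 89.92 z med 47.7
rim y -140.2..9.0 z front 57.1 rear 44.2 F [ 0.5 -0.1 -0.1] eef [514.1 -12.6  66. ]
```

Step 2 is done: the tray rests tilted on the sill, rear edge down, fingers off it. Now I go round behind it.

Request:
{"op": "drive_tool", "data": {
  "hand": [45, 45, 45, 60, 60, 60, 60, 60, 60, 60],
  "linear": [
    [0, 0, -15],
    [0, 0, -25],
    [0, 0, -25],
    [-23, 0, 0],
    [-23, 0, 0],
    [-23, 0, 0],
    [-23, 0, 0],
    [-23, 0, 0],
    [-23, 0, 0],
    [-24, 0, 0]
  ],
  "rot": [
    [0, 0, 0],
    [0, 0, 0],
    [0, 0, 0],
    [0, 0, 0],
    [0, 0, 0],
    [0, 0, 0],
    [0, 0, 0],
    [0, 0, 0],
    [0, 0, 0],
    [0, 0, 0]
  ]
}}

```text
time_s: 9.53
eef_pos: [0.5148, -0.1756, 0.1311]
ee_rot: [-0.0, 0.705, 0.709, 0.0]
contact_force: [0.4, 0.9, -0.3]
width: 0.702
```

Request:
{"op": "drive_tool", "data": {
  "hand": [60, 60, 60, 60, 60, 60, 60, 60, 60, 60],
  "linear": [
    [0, 0, 0],
    [0, 0, 0],
    [0, 0, 0],
    [0, 0, 0],
    [0, 0, 0],
    [0, 0, 0],
    [0, 0, 0],
    [0, 0, 0],
    [0, 0, 0],
    [0, 0, 0]
  ],
  "rot": [
    [0, 0, 7],
    [0, 0, 7],
    [0, 0, 7],
    [0, 0, 7],
    [0, 0, 7],
    [0, 0, 7],
    [0, 0, 7],
    [0, 0, 7],
    [0, 0, 7],
    [0, 0, 7]
  ]
}}

```text
time_s: 10.37
eef_pos: [0.5149, -0.1745, 0.131]
ee_rot: [-0.0, 0.985, 0.173, -0.0]
contact_force: [-0.5, 0.5, 0.1]
width: 0.703
```

Request:
{"op": "drive_tool", "data": {
  "hand": [60, 60, 60, 60, 60, 60],
  "linear": [
    [0, 0, 0],
    [0, 0, 0],
    [0, 0, 0],
    [0, 0, 0],
    [0, 0, 0],
    [0, 0, 0]
  ],
  "rot": [
    [0, 0, 7],
    [0, 0, 7],
    [0, 0, 6],
    [0, 0, 0],
    [0, 0, 0],
    [0, 0, 0]
  ]
}}

```text
time_s: 10.87
eef_pos: [0.515, -0.1746, 0.1311]
ee_rot: [-0.0, 1.0, 0.004, 0.0]
contact_force: [0.0, -0.3, -1.0]
width: 0.702
```

```bash
python3 - <<'E'
from m import *
im,d,ci,P=wtray(-.25)
s=robot.observe();print(s["ee_rot"])
cv2.imwrite("pics/w4.png",im[...,::-1])
im,d,ci,P,_=tray()
E
```

```text
wrist rim 4948 c [515.9 -81.1] wh [110.5 117.7] a 0.15 z med 46.5
rim y -139.8..-25.9 z front 53.1 rear 44.4 F [ 0.1 -1.   0.1] eef [ 515.  -174.6  131.1]
[-5.13723667e-05  9.99991308e-01  4.16909453e-03  1.06039077e-05]
eef [ 515.  -174.6  131.1] F [-0.4 -0.2 -0.1] w 0.701 t 10.9667
rim 195 c [514.6  18.3] wh [313.3 109.5] a 89.91 z med 53.5
```

View pics/w4.png

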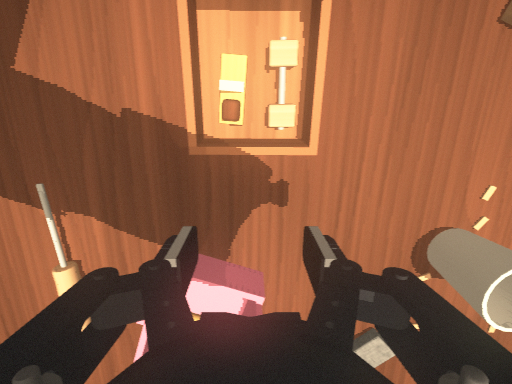

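The wrist view shows the tray's rear wall at (253,150) px, both tools inside, and the fingers clear behind it. The pink tray lies further back. Now I descend and approach.

Request:
{"op": "drive_tool", "data": {
  "hand": [60, 60, 60, 60, 60, 60, 60, 60, 60, 60],
  "linear": [
    [0, 0, 20],
    [0, 0, 25],
    [0, 0, 25],
    [0, 0, 25],
    [0, 0, 18],
    [0, -3, 0],
    [0, -4, 0],
    [0, -4, 0],
    [0, -3, 0],
    [0, 0, 0]
  ],
  "rot": [
    [0, 0, 0],
    [0, 0, 0],
    [0, 0, 0],
    [0, 0, 0],
    [0, 0, 0],
    [0, 0, 0],
    [0, 0, 0],
    [0, 0, 0],
    [0, 0, 0],
    [0, 0, 0]
  ]
}}

```text
time_s: 11.8
eef_pos: [0.5154, -0.16, 0.0193]
ee_rot: [0.0, 1.0, 0.003, 0.001]
contact_force: [0.7, 0.5, 0.4]
width: 0.7
```

Request:
{"op": "drive_tool", "data": {
  "hand": [60, 60, 60, 60, 60, 60, 60, 60],
  "linear": [
    [0, -1.5, 0],
    [0, -1.5, 0],
    [0, -1.5, 0],
    [0, -1.5, 0],
    [0, -1.5, 0],
    [0, -1.5, 0],
    [0, -1.5, 0],
    [0, -1.5, 0]
  ],
  "rot": [
    [0, 0, 0],
    [0, 0, 0],
    [0, 0, 0],
    [0, 0, 0],
    [0, 0, 0],
    [0, 0, 0],
    [0, 0, 0],
    [0, 0, 0]
  ]
}}

```text
time_s: 12.47
eef_pos: [0.515, -0.1487, 0.0181]
ee_rot: [0.0, 1.0, 0.003, 0.0]
contact_force: [1.0, -3.5, -0.7]
width: 0.7
```

Request:
{"op": "drive_tool", "data": {
  "hand": [60, 60, 60, 60, 60, 60, 60, 60, 60, 60],
  "linear": [
    [0, -2, 0],
    [0, -2.5, 0],
    [0, -2.5, 0],
    [0, -2.5, 0],
    [0, -2.5, 0],
    [0, -2.5, 0],
    [0, -2.5, 0],
    [0, -2.5, 0],
    [0, -2.5, 0],
    [0, -2.5, 0]
  ],
  "rot": [
    [0, 0, 0],
    [0, 0, 0],
    [0, 0, 0],
    [0, 0, 0],
    [0, 0, 0],
    [0, 0, 0],
    [0, 0, 0],
    [0, 0, 0],
    [0, 0, 0],
    [0, 0, 0]
  ]
}}

```text
time_s: 13.3
eef_pos: [0.5147, -0.1238, 0.0181]
ee_rot: [-0.0, 1.0, 0.003, 0.0]
contact_force: [-0.3, -2.9, -1.4]
width: 0.699
```

Request:
{"op": "drive_tool", "data": {
  "hand": [60, 60, 60, 60, 60, 60, 60, 60, 60, 60],
  "linear": [
    [0, -2.5, 0],
    [0, -2.5, 0],
    [0, -2.5, 0],
    [0, -2.5, 0],
    [0, -2.5, 0],
    [0, -2.5, 0],
    [0, -2.5, 0],
    [0, -2.5, 0],
    [0, -2.5, 0],
    [0, -2.5, 0]
  ],
  "rot": [
    [0, 0, 0],
    [0, 0, 0],
    [0, 0, 0],
    [0, 0, 0],
    [0, 0, 0],
    [0, 0, 0],
    [0, 0, 0],
    [0, 0, 0],
    [0, 0, 0],
    [0, 0, 0]
  ]
}}

```text
time_s: 14.13
eef_pos: [0.5147, -0.0989, 0.0181]
ee_rot: [0.0, 1.0, 0.003, 0.0]
contact_force: [0.2, -4.2, 0.7]
width: 0.706
```

```bash
cat >> m.py <<'E'
def look(rear):
    "rear: rough y of rear wall"
    im,d,ci,P=top(); Z=P[...,2]; s=robot.observe()
    hsv=cv2.cvtColor(im,cv2.COLOR_RGB2HSV)
    reg=(abs(P[...,0]-.515)<.058)&(P[...,1]>rear-.004)&(P[...,1]<rear+.154)&(d>0)
    br=(hsv[...,0]<16)&(hsv[...,1]>120)
    q=P[reg&br&(Z>.03)&(Z<.07)]
    A=np.c_[q[:,1]-rear,np.ones(len(q))]
    w=np.ones(len(q),bool)
    for _ in range(6):
        c=np.linalg.lstsq(A[w],q[w,2],rcond=None)[0]; w=abs(q[:,2]-A@c)<.005
    print("rim plane: slope %.3f z at rear %.1f"%(c[0],c[1]*1e3), w.sum())
    rect(P,reg&(Z>.03)&(Z<.07),"rim")
    rect(P,reg&(Z>.07)&(Z<.1),"bar"); print("eef",np.round(s["eef_pos"]*1e3,1),"F",np.round(s["contact_force"],1),"t",s["time_s"])
    return im
E
python3 -c "
from m import *
r=robot.observe()['eef_pos'][1]+.011
im=look(r); cv2.imwrite('pics/t5.png',cv2.resize(im[150:260,90:300,::-1],None,fx=3.8,fy=3.8))"
```

```text
rim plane: slope 0.145 z at rear 44.4 188
rim 274 c [514.9  18.8] wh [ 80.2 108.9] a 89.92 z med 61.3
bar 163 c [515.   41.6] wh [109.3  32.5] a 0.02 z med 96.4
eef [514.6 -98.5  18.1] F [ 1.2 -2.3 -0.1] t 14.1833
```

Request:
{"op": "drive_tool", "data": {
  "hand": [60, 60, 60, 60, 60, 60, 60, 60, 60, 60],
  "linear": [
    [0, -2.5, 0],
    [0, -2.5, 0],
    [0, -2.5, 0],
    [0, -2.5, 0],
    [0, -2.5, 0],
    [0, -2.5, 0],
    [0, -2.5, 0],
    [0, -2.5, 0],
    [0, 0, 0],
    [0, 0, 0]
  ],
  "rot": [
    [0, 0, 0],
    [0, 0, 0],
    [0, 0, 0],
    [0, 0, 0],
    [0, 0, 0],
    [0, 0, 0],
    [0, 0, 0],
    [0, 0, 0],
    [0, 0, 0],
    [0, 0, 0]
  ]
}}

```text
time_s: 15.02
eef_pos: [0.5147, -0.0789, 0.0183]
ee_rot: [0.0, 1.0, 0.003, 0.0]
contact_force: [1.5, -2.9, 1.7]
width: 0.703
```

```bash
python3 -c "
from m import *
r=robot.observe()['eef_pos'][1]+.011
im=look(r)"
```

```text
rim plane: slope -0.404 z at rear 91.4 133
rim 311 c [517.1  43.1] wh [ 72.5 105.3] a 88.12 z med 34.9
bar 144 c [514.3  57.7] wh [ 46. 108.] a 88.78 z med 73.1
eef [514.7 -79.   18.2] F [ 1.2 -4.2  1.9] t 15.0667
```

```bash
python3 -c "
from m import *
im,d,ci=cap('side'); cv2.imwrite('pics/s6.png',cv2.resize(im[80:260,150:350,::-1],None,fx=3,fy=3,interpolation=cv2.INTER_CUBIC))"
```

```text
(no output)
```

View pics/s6.png

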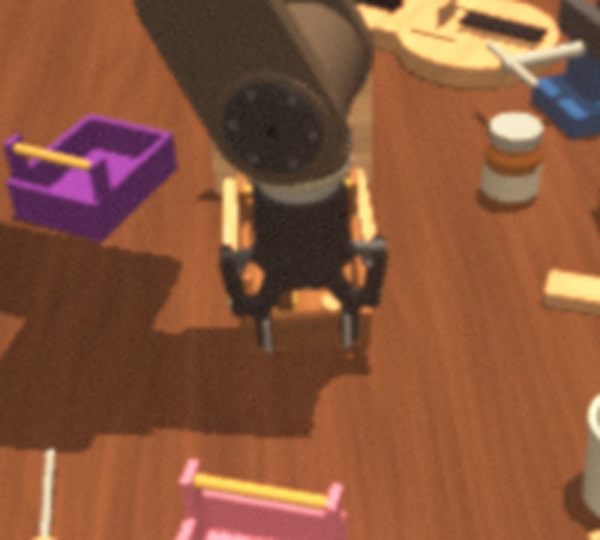

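The side view shows the rear wall raised (shadow gap under it at (310,330) px), so the nose has tipped down into the bay. I keep pushing.

Request:
{"op": "drive_tool", "data": {
  "hand": [60, 60, 60, 60, 60, 60, 60, 60, 60, 60],
  "linear": [
    [0, -2.5, 0],
    [0, -2.5, 0],
    [0, -2.5, 0],
    [0, -2.5, 0],
    [0, -2.5, 0],
    [0, -2.5, 0],
    [0, -2.5, 0],
    [0, -2.5, 0],
    [0, -2.5, 0],
    [0, -2.5, 0]
  ],
  "rot": [
    [0, 0, 0],
    [0, 0, 0],
    [0, 0, 0],
    [0, 0, 0],
    [0, 0, 0],
    [0, 0, 0],
    [0, 0, 0],
    [0, 0, 0],
    [0, 0, 0],
    [0, 0, 0]
  ]
}}

```text
time_s: 15.95
eef_pos: [0.5142, -0.0537, 0.0179]
ee_rot: [-0.0, 1.0, 0.003, -0.0]
contact_force: [0.1, -2.5, -1.4]
width: 0.701
```

Request:
{"op": "drive_tool", "data": {
  "hand": [60, 60, 60, 60, 60, 60, 60, 60, 60, 60],
  "linear": [
    [0, -2.5, 0],
    [0, -2.5, 0],
    [0, -2.5, 0],
    [0, -2.5, 0],
    [0, -2.5, 0],
    [0, -2.5, 0],
    [0, -2.5, 0],
    [0, -2.5, 0],
    [0, -2.5, 0],
    [0, -2.5, 0]
  ],
  "rot": [
    [0, 0, 0],
    [0, 0, 0],
    [0, 0, 0],
    [0, 0, 0],
    [0, 0, 0],
    [0, 0, 0],
    [0, 0, 0],
    [0, 0, 0],
    [0, 0, 0],
    [0, 0, 0]
  ]
}}

```text
time_s: 16.78
eef_pos: [0.5142, -0.0288, 0.0181]
ee_rot: [-0.0, 1.0, 0.003, 0.0]
contact_force: [0.9, -3.2, -2.0]
width: 0.702
```

```bash
python3 -c "
from m import *
r=robot.observe()['eef_pos'][1]+.011
im=look(r); cv2.imwrite('pics/t7.png',cv2.resize(im[150:260,90:300,::-1],None,fx=3.8,fy=3.8,interpolation=cv2.INTER_CUBIC))"
```

```text
rim plane: slope -0.092 z at rear 58.5 81
rim 128 c [537.9 121.5] wh [ 49.6 110.7] a 55.44 z med 45.9
bar 186 c [519.6 113.8] wh [101.7  22.1] a 4.72 z med 81.0
eef [514.2 -28.5  18.1] F [0.1 0.2 0. ] t 16.8333
```

View pics/t7.png

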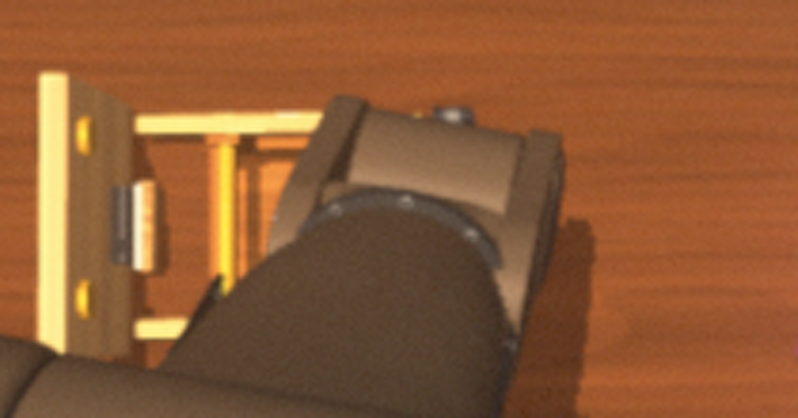

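The top view shows the bar at (226,215) px and the tray running straight between the guides, with the cork still about 17 mm or more ahead. I push on gently.

Request:
{"op": "drive_tool", "data": {
  "hand": [60, 60, 60, 60, 60, 60, 60, 60, 60, 60],
  "linear": [
    [0, -2.5, 0],
    [0, -2.5, 0],
    [0, -2.5, 0],
    [0, -2.5, 0],
    [0, -2.5, 0],
    [0, -2.5, 0],
    [0, -2.5, 0],
    [0, -2.5, 0],
    [0, -2.5, 0],
    [0, -2.5, 0]
  ],
  "rot": [
    [0, 0, 0],
    [0, 0, 0],
    [0, 0, 0],
    [0, 0, 0],
    [0, 0, 0],
    [0, 0, 0],
    [0, 0, 0],
    [0, 0, 0],
    [0, 0, 0],
    [0, 0, 0]
  ]
}}

```text
time_s: 17.67
eef_pos: [0.5141, -0.0038, 0.0181]
ee_rot: [-0.0, 1.0, 0.003, 0.0]
contact_force: [0.9, -2.5, -1.0]
width: 0.698
```

Request:
{"op": "drive_tool", "data": {
  "hand": [60, 60, 60, 60, 60, 60, 60, 60],
  "linear": [
    [0, -1.5, 0],
    [0, -1.5, 0],
    [0, -1.5, 0],
    [0, -1.5, 0],
    [0, -1.5, 0],
    [0, -1, 0],
    [0, -1, 0],
    [0, 0, 0]
  ],
  "rot": [
    [0, 0, 0],
    [0, 0, 0],
    [0, 0, 0],
    [0, 0, 0],
    [0, 0, 0],
    [0, 0, 0],
    [0, 0, 0],
    [0, 0, 0]
  ]
}}

```text
time_s: 18.33
eef_pos: [0.514, 0.0056, 0.0181]
ee_rot: [-0.0, 1.0, 0.003, 0.0]
contact_force: [-0.3, -0.7, -0.4]
width: 0.701
```

```bash
cat >> m.py <<'E'
def bar():
    im,d,ci,P=top(); Z=P[...,2]; s=robot.observe(); hsv=cv2.cvtColor(im,cv2.COLOR_RGB2HSV)
    m=(abs(P[...,0]-.535)<.05)&(P[...,1]>.08)&(P[...,1]<.166)&(d>0)&(Z>.06)&(Z<.09)&(hsv[...,2]>60)
    rect(P,m,"bar")
    m=(abs(P[...,0]-.535)<.05)&(P[...,1]>.1)&(P[...,1]<.185)&(d>0)&(Z>.03)&(Z<.055)
    q=P[m]; print("rim y",np.percentile(q[:,1],[2,50,98]).round(3),len(q),"z",np.median(q[:,2]).round(4))
    print("eef",np.round(s["eef_pos"]*1e3,1),"F",np.round(s["contact_force"],1),"t",s["time_s"])
E
python3 -c "
from m import *
bar()"
```

```text
bar 201 c [528.2 147.3] wh [85.6 24.1] a 4.11 z med 79.9
rim y [0.12  0.168 0.183] 178 z 0.0422
eef [514.    5.6  18.1] F [-0.3 -0.3 -0.7] t 18.3833
```

Request:
{"op": "drive_tool", "data": {
  "hand": [60, 60, 60, 60, 60],
  "linear": [
    [0, -0.8, 0],
    [0, -0.8, 0],
    [0, -0.8, 0],
    [0, -0.6, 0],
    [0, 0, 0]
  ],
  "rot": [
    [0, 0, 0],
    [0, 0, 0],
    [0, 0, 0],
    [0, 0, 0],
    [0, 0, 0]
  ]
}}

```text
time_s: 18.8
eef_pos: [0.514, 0.0085, 0.0181]
ee_rot: [-0.0, 1.0, 0.003, 0.0]
contact_force: [0.1, -0.4, 0.2]
width: 0.701
```

Request:
{"op": "drive_tool", "data": {
  "hand": [60, 60, 60, 60, 60],
  "linear": [
    [0, -0.5, 0],
    [0, -0.5, 0],
    [0, -0.5, 0],
    [0, -0.5, 0],
    [0, 0, 0]
  ],
  "rot": [
    [0, 0, 0],
    [0, 0, 0],
    [0, 0, 0],
    [0, 0, 0],
    [0, 0, 0]
  ]
}}

```text
time_s: 19.22
eef_pos: [0.514, 0.0105, 0.0181]
ee_rot: [-0.0, 1.0, 0.003, 0.0]
contact_force: [0.7, -1.7, -0.5]
width: 0.704
```

```bash
python3 -c "
from m import *
bar()"
```

```text
bar 185 c [528.  154.7] wh [21.2 84.7] a 84.37 z med 79.5
rim y [0.127 0.17  0.184] 219 z 0.0415
eef [514.   10.5  18.1] F [ 0.2 -1.5 -1. ] t 19.2667
```

Request:
{"op": "drive_tool", "data": {
  "hand": [60, 60, 60, 60, 60],
  "linear": [
    [0, -0.5, 0],
    [0, -0.5, 0],
    [0, -0.5, 0],
    [0, 0, 0],
    [0, 0, 0]
  ],
  "rot": [
    [0, 0, 0],
    [0, 0, 0],
    [0, 0, 0],
    [0, 0, 0],
    [0, 0, 0]
  ]
}}

```text
time_s: 19.68
eef_pos: [0.514, 0.012, 0.0181]
ee_rot: [-0.0, 1.0, 0.003, 0.0]
contact_force: [-0.3, -0.7, -0.7]
width: 0.703
```

Request:
{"op": "drive_tool", "data": {
  "hand": [60, 60, 60, 60, 60],
  "linear": [
    [0, -0.5, 0],
    [0, -0.5, 0],
    [0, -0.5, 0],
    [0, 0, 0],
    [0, 0, 0]
  ],
  "rot": [
    [0, 0, 0],
    [0, 0, 0],
    [0, 0, 0],
    [0, 0, 0],
    [0, 0, 0]
  ]
}}

```text
time_s: 20.1
eef_pos: [0.514, 0.0135, 0.0181]
ee_rot: [-0.0, 1.0, 0.003, 0.0]
contact_force: [0.1, -2.0, -1.3]
width: 0.706
```

Request:
{"op": "drive_tool", "data": {
  "hand": [60, 60, 60, 60, 60],
  "linear": [
    [0, -0.5, 0],
    [0, -0.5, 0],
    [0, -0.5, 0],
    [0, 0, 0],
    [0, 0, 0]
  ],
  "rot": [
    [0, 0, 0],
    [0, 0, 0],
    [0, 0, 0],
    [0, 0, 0],
    [0, 0, 0]
  ]
}}

```text
time_s: 20.52
eef_pos: [0.514, 0.0149, 0.0181]
ee_rot: [-0.0, 1.0, 0.003, 0.0]
contact_force: [0.1, -2.8, -0.8]
width: 0.703
```

```bash
python3 -c "
from m import *
bar()
im,d,ci=cap('wrist');cv2.imwrite('pics/w8.png',im[...,::-1])"
```

```text
bar 193 c [528.  157.8] wh [20.9 84.9] a 85.24 z med 79.1
rim y [0.131 0.173 0.184] 174 z 0.0439
eef [514.   14.9  18.1] F [-0.2 -2.4 -1.2] t 20.5667
```

View pics/w8.png

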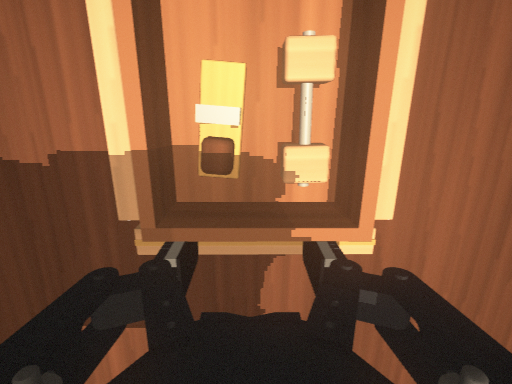

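The wrist view shows the tray straight between the guides, both tools inside, and the fingers at its rear wall with the sill strip visible behind it at row 245. I check the rim heights for a rear end still jammed up on the sill.

```bash
python3 -c "
from m import *
im,d,ci,P=wtray(0,.17)
for v in range(205,262,4): print(v,np.round(P[v,250]*1e3,1),im[v,250])
for v in (60,120,180): print(v,[np.round(P[v,u]*1e3).astype(int).tolist() for u in (145,160,350,370)])
"
```

```text
wrist rim 16338 c [516.2  65.7] wh [111.4 124.8] a 0.25 z med 44.1
rim y 8.7..125.7 z front 43.9 rear 46.5 F [ 0.3 -3.  -0.3] eef [514.   14.9  18.1]
205 [513.5  32.6  12.6] [95 58 37]
209 [513.5  32.6  19.4] [95 60 39]
213 [513.5  32.2  24.6] [90 57 36]
217 [513.5  32.9  32. ] [91 55 37]
221 [513.5  32.8  37. ] [96 59 35]
225 [513.5  33.   42.2] [94 56 34]
229 [513.5  31.7  44. ] [142  84  51]
233 [513.5  29.9  44.6] [141  85  51]
237 [513.5  27.5  43.9] [143  90  56]
241 [513.5  25.2  43.6] [155 101  60]
245 [513.6   5.9  11.4] [187 132  76]
249 [513.6   3.   11.2] [186 130  86]
253 [5.137e+02 1.000e-01 1.100e+01] [188 133  87]
257 [513.7  -9.7  -0.9] [98 60 38]
261 [513.7 -12.9  -1. ] [96 53 34]
60 [[468, 106, 35], [468, 110, 13], [564, 111, 11], [564, 107, 36]]
120 [[468, 82, 42], [467, 81, 20], [564, 81, 20], [564, 82, 44]]
180 [[466, 56, 45], [468, 52, 31], [564, 52, 29], [567, 56, 44]]
```

The tray is flat in the bay, rear face at y≈25 mm, right at the buffer. Now I press gently.

Request:
{"op": "drive_tool", "data": {
  "hand": [60, 60, 60, 60],
  "linear": [
    [0, -0.5, 0],
    [0, -0.5, 0],
    [0, 0, 0],
    [0, 0, 0]
  ],
  "rot": [
    [0, 0, 0],
    [0, 0, 0],
    [0, 0, 0],
    [0, 0, 0]
  ]
}}

```text
time_s: 21.0
eef_pos: [0.514, 0.0157, 0.0181]
ee_rot: [0.0, 1.0, 0.003, 0.0]
contact_force: [1.1, -5.4, -1.4]
width: 0.703
```

Request:
{"op": "drive_tool", "data": {
  "hand": [60, 60, 60, 60],
  "linear": [
    [0, -0.5, 0],
    [0, -0.5, 0],
    [0, 0, 0],
    [0, 0, 0]
  ],
  "rot": [
    [0, 0, 0],
    [0, 0, 0],
    [0, 0, 0],
    [0, 0, 0]
  ]
}}

```text
time_s: 21.33
eef_pos: [0.5141, 0.0165, 0.0181]
ee_rot: [0.0, 1.0, 0.003, 0.0]
contact_force: [0.3, -8.9, -0.9]
width: 0.702
```

Request:
{"op": "drive_tool", "data": {
  "hand": [60, 60, 60, 60, 60, 60],
  "linear": [
    [0, -0.3, 0],
    [0, -0.3, 0],
    [0, 0, 0],
    [0, 0, 0],
    [0, 0, 0],
    [0, 0, 0]
  ],
  "rot": [
    [0, 0, 0],
    [0, 0, 0],
    [0, 0, 0],
    [0, 0, 0],
    [0, 0, 0],
    [0, 0, 0]
  ]
}}

```text
time_s: 21.83
eef_pos: [0.5141, 0.0169, 0.0181]
ee_rot: [0.0, 1.0, 0.003, 0.0]
contact_force: [0.1, -10.5, -1.6]
width: 0.706
```

About 8 N was held on the buffer. Now I back off slowly and clear away.

Request:
{"op": "drive_tool", "data": {
  "hand": [60, 60, 60, 60, 60, 60, 60, 60, 60, 60],
  "linear": [
    [0, 0.5, 0],
    [0, 0.5, 0],
    [0, 0.5, 0],
    [0, 1, 0],
    [0, 3, 0],
    [0, 8, 0],
    [0, 12, 0],
    [0, 15, -10],
    [0, 15, -25],
    [0, 10, -30]
  ],
  "rot": [
    [0, 0, 0],
    [0, 0, 0],
    [0, 0, 0],
    [0, 0, 0],
    [0, 0, 0],
    [0, 0, 0],
    [0, 0, 0],
    [0, 0, 0],
    [0, 0, 0],
    [0, 0, 0]
  ]
}}

```text
time_s: 22.67
eef_pos: [0.5134, -0.0498, 0.0826]
ee_rot: [-0.0, 1.0, 0.002, -0.002]
contact_force: [1.1, -0.2, -0.7]
width: 0.702
```

Request:
{"op": "drive_tool", "data": {
  "hand": [60, 60, 60, 60, 60],
  "linear": [
    [0, 5, -35],
    [0, 0, -35],
    [0, 0, -20],
    [0, 0, 0],
    [0, 0, 0]
  ],
  "rot": [
    [0, 0, 0],
    [0, 0, 0],
    [0, 0, 0],
    [0, 0, 0],
    [0, 0, 0]
  ]
}}

```text
time_s: 23.08
eef_pos: [0.5144, -0.0538, 0.1739]
ee_rot: [0.0, 1.0, 0.002, 0.001]
contact_force: [-0.9, -0.5, -0.6]
width: 0.701
```

```bash
python3 -c "
from m import *
im,d,ci,P=wtray(0,.2)
cv2.imwrite('pics/w9.png',im[...,::-1])
print(robot.observe()['eef_pos'])"
```

```text
wrist rim 2629 c [516.   69.4] wh [110.6  86.7] a 0.29 z med 44.3
rim y 25.9..110.7 z front 44.2 rear 44.4 F [ 0.3  0.1 -0.5] eef [514.  -53.6 172.8]
[ 0.51396817 -0.05355112  0.17284451]
```

View pics/w9.png

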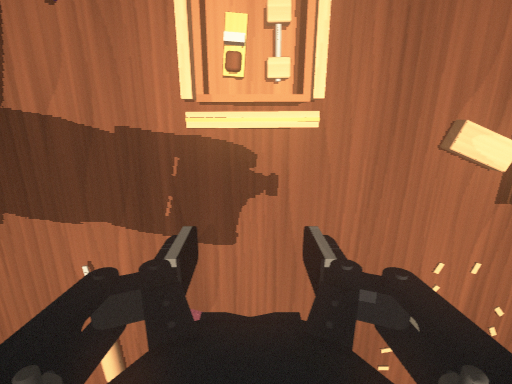

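The wrist view shows the tray flat behind the sill (rear wall at row 98, sill at row 120), in line, with both tools inside. I hand the job in.

```bash
python3 -c "
from h import *
print(robot.close_job())"
```

```text
the job is handed in; nothing more can be done
None
```

The tray is parked in its bay and the job was handed in at about 23 s of the 72 s allowed; no verdict is reported.

**What I did:** I gripped the brass bar and slid the tray flat to the sill, butting it with about 6 N. I then lifted only the leading end, set it across the sill and let go. Last, I pushed from behind with the fingers open, over the sill until the tray dropped flat. I pressed the buffer with about 8 N for roughly half a second and backed off.

**Last checks:**
- **Tray:** the rim is level (44.2 mm towards the front, 44.4 mm at the rear). The rear is at y ≈ 25.9 mm, about 9 mm behind the sill. The tray is in line with the bay within about 0.5°, both tools are inside, and the arm is clear.
- **Buffer contact:** the last picture did not show the leading end. From the rear position and the tray's length, it should be within about 1 mm of the buffer's face.

**What disagreed or came close:**
- My first estimate of the sill's front face was about 4 mm off (guides partly hidden). The wrist view corrected it to y ≈ -1.4 mm.
- Setting the end down on the sill briefly pressed it with about 20 N measured at the wrist, plus part of the tray's weight. That is below the 30 N limit, but nearer than intended.
- At the butting, the rear edge rose about 2.5 mm (0.017 rad), inside the tolerance.
- Some top-camera yaw fits of the partly hidden bar swung by ±5°, so I relied on the wrist view instead.

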